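Lock the antenna rotator with its pin

ROBOT

A 6-joint arm with a two-finger parallel gripper is mounted at the origin on the work surface. World frame = base frame: x ahead of the robot, y to its left, z up, the work surface at z = 0. Lengths are in m, angles in rad, forces in N, time in s.
With the tool pointing down it reaches from about 0.275 to 0.875 m from the base axis. Payload 12.5 kg.
Tool frame: the origin (TCP) lies at the very end of the fingers, on their centre line; the grasp point (between the pads) lies 19 mm behind it; x points along the fingers, y is the direction in which the jaws open and shut, and the axes are right-handed (so a half turn about x gives the same grasp; the last joint's range is limited). The gripper opens to 85 mm and grips with 20 to 120 N. Pads are 22 mm wide; open, the fingers measure 114 mm over their backs; the gripper's body (76 mm by 85 mm) begins 54 mm behind the grasp point. The pads swing forward as they close: fully open they stand 13 mm farther back than shut.
Start: joints at [1.181, 0.351, 1.652, -0, 1.139, -0.085], TCP at [0.165, 0.525, 0.231] pointing down, gripper open.
Joint ranges: [-2.75, 2.75], [-0.79, 2.1], [0.01, 2.65], [-1.57, 4.71], [0.07, 3.14], [-2.87, 2.87]. Speed limits (rad/s): [2.22, 2.22, 2.79, 3.14, 3.14, 3.14].

INTERFACE

Orientations are given as a 3x3 rotation matrix whose columns are the frame's x, y, z axes.
In Python, from bench import manip gives the robot as it stands. Calls block until the motion is done:
- manip.move_ptp(position, orientation): joint-space move of the TCP to a pose.
- manip.move_l(position, attitude=None, max_speed=0.15): straight line of the TCP; attitude=None keeps the orientation; max_speed is the mean speed in m/s.
- manip.move_j(angles): joint-space move.
- manip.set_gripper(opening, effort=None): opening from 0.0 (shut) to 1.0 (fully open); effort is the grip in N (None keeps the last); returns when the fingers have stopped.
- manip.dwell(seconds).
- manip.inverse_kinematics(position, orientation): joint angles nearest the present ones, or None.
- manip.grab_frame(name): name is "scene" or "side" or "wrist"; returns (picture, depth): 480x640x3 uint8, red, green, blue; 480x640 float32, m along the optical axis (not along the pixel's ray), 0 where there is no reading.
- manip.get_calibration(name): a dict with "camera_matrix" (3x3 intrinsics, pixels), "R" (3x3) and "t" (3): a world point X has camera coordinates R X + t. Camera axes: x right, y down, z forward; pixel columns grow to the right and rows downward; lengths in m; the calibration is good to about 2 mm. A picture is of the moment at which its call begins: read the wrist's pose just before it. get_calibration takes no time and is no camera call; for the wrist camera it gives the pose at the moment of the call.
A pose or a line that the arm cannot do raises manip.Unreachable and nothing moves.
- manip.sign_off(): hands the job in, once; it reports no verdict.
Trained networks look in the newest picture that a camera, given by its name, has taken for a name from the list of things; names that differ only in an ending like _2 or _b are one class to them, and where a whole thing is asked for, a point or a joint stands for the part that bears it (a point fixed in the world has none). Each returns a list of dicts, best first, with "confidence" (0 to 1); they miss things now and then, are a little off and sometimes report something else, mostly with a low value. They report only what shows in the picture. A call takes as long as a camera call.
- manip.look_for(camera, name): "at" ([x, y, z] in m, in world coordinates, good to about 4 mm: the middle of the surface that is visible of it).
Readings, each from a call of its own:
- manip.current_time(): time.
- manip.current_qpos(): joint angles.
- manip.current_joint_vel(): joint speeds.
- manip.current_joint_torque(): joint torques, N m.
- manip.current_ee_pos(): TCP position.
- manip.current_tcp_rot(): TCP orientation.
- manip.current_force(): force on the tool from outside, world axes, zero at the start.
- manip.current_ft_torque(): the same for the moment, N m.
- manip.current_grip_width(): opening from 0.0 (shut) to 1.0 (fully open).
Only numpy, scipy, OpenCV 4.12 (cv2) and the standard library are available. Lean on these libraries where they do the work, as an engineer would, in place of code of your own. Each camera call takes 0.05 s, during which the arm holds its last target.

TASK

Lock the antenna rotator: take the red-handled pin out of its wooden stand, find the tight hole in the cap on top of the gear housing (it is a few millimetres off its place on the drawing, so expect to feel for it), then press the pin gently straight in until its steel collar sits flush on the cap, and let go. The cap is soft aluminium: keep the pin from loading it with more than 60 N, side pressure in the hole included. Leave the dish of screws, the wrench and the tackle box where they are.

Things in the scene. Friction and masses are not known exactly. Their poses are not given: they have to be found in the camera images.
- pin_grip (a point): Lock pin (loose, 0.13 kg, 80 mm tall, z from foot up to handle): steel shank 16 mm diameter, 24 mm long, flat square-edged foot; steel collar 26 mm diameter, 6 mm thick; red round handle 16 mm diameter, 50 mm long. This point: middle of the handle, 55 mm above the foot, 25 mm above the collar's top. It starts upright in the stand.
- pin_foot (a point): Centre of the pin's flat foot, 24 mm below the collar's underside; axes as pin_grip. In the hole the pin goes down 10 mm freely, then meets a stiff sliding cup that stays where it is pushed: about 8 N (a little more when fast) over the last 14 mm, until the collar lies on the cap. The pin's own weight does not move the cup.
- stand: Fixed light-wood block, 70 x 70 mm, 36 mm high, origin under its centre on the bench, z up. In the middle of its top is an upright 19 mm hole, 30 mm deep, in which the pin stands loosely with its collar resting on the block's top.
- housing: Fixed round aluminium rotator gear housing, 170 mm across its foot, origin under its centre on the bench, z up, any yaw. On its 75 mm high body sits a square aluminium cap, 74 mm wide, 36 mm thick, turned any way: cap top 111 mm above the bench, flat but for four 4 mm high bolt heads near the corners, 41 mm from the hole.
- hole_mark (a point): Where the drawing puts the hole: centre of the housing, at the cap's flat top face, z up. The real hole was drilled by hand: its centre is 3.5 to 6 mm from this point, direction unknown and different every time. Upright blind hole, sharp unchamfered mouth, 17.6 mm diameter, 30 mm deep, black cup 10 mm down inside; the cap is solid elsewhere.
- dish: White ceramic dish of screws, 110 mm across, 32 mm high, origin under its centre. Leave alone.
- wrench: Chrome wrench, 180 mm long, lying flat on the bench along its own x axis, origin under its middle. Leave alone.
- tackle: Purple plastic tackle box with lilac flip-up trays, 240 x 150 mm, up to 180 mm high, origin under its centre. Leave alone.

How it is judged:
On the way, in this order (a step that is already met when the one before it is completed fails the run):
1. the pin is lifted clear of its stand (foot more than 50 mm above the bench) (height (world z) of pin_foot above 0.05 m), for 0.1 s.
2. the pin's foot has found the hole: more than 4 mm below the cap's top, within 9 mm of the mark (z of pin_foot in the frame of hole_mark below -0.004 m and horizontal distance between pin_foot and hole_mark below 0.009 m and angle between pin_grip's own z axis and vertical below 0.15 rad), for 0.1 s.
At the end, for the whole second after the job is handed in: The pin is released, at rest and fully home: foot at least 22 mm below the cap's top, within 9 mm of the marked point, within 0.07 rad of upright. Dish, wrench and tackle box moved less than 15 mm; the pin never pressed on housing or cap with over 60 N (z of pin_foot in the frame of hole_mark below -0.022 m and horizontal distance between pin_foot and hole_mark below 0.009 m and angle between pin_grip's own z axis and vertical below 0.07 rad and linear speed of pin below 0.02 m/s); the robot touches nothing.
It fails at once if the pin presses on the housing or its cap with more than 60 N (all contacts added up) (contact force between pin and housing above 60 N).
It fails at once if the dish of screws is moved more than 15 mm (distance of dish from where it was at the start of the episode above 0.015 m).
It fails at once if the wrench is moved more than 15 mm (distance of wrench from where it was at the start of the episode above 0.015 m).
It fails at once if the tackle box is moved more than 15 mm (distance of tackle from where it was at the start of the episode above 0.015 m).
It also fails if it takes over 67 s, if anything falls off the work surface, if the arm or the gripper's body presses on something with over 40 N, if the wrist force passes 120 N, or if a joint passes its speed limit or range.

## Working session

There is one attempt and no reset: what is moved stays moved. The work goes in short steps, each a Python script; the robot and the scene stay as the last script left them, time stands still between calls to the robot, and variables do not carry over. Pictures are saved under pics/ and viewed, and the job is handed in when it is done.

```bash
mkdir -p pics; ls
python3 - <<'E'
from bench import manip as m
import cv2,numpy as np
for c in ["scene","side","wrist"]:
    im,d=m.grab_frame(c); cv2.imwrite(f"pics/{c}0.png",im[:,:,::-1])
    for n in ["pin_grip","stand","housing","dish","wrench","tackle"]:
        r=m.look_for(c,n); print(c,n,[(np.round(x["at"],3).tolist(),round(x["confidence"],2)) for x in r[:2]])
print(m.current_time(),m.current_force(),m.current_tcp_rot())
E
```

```text
pics
scene pin_grip [([0.481, -0.162, 0.064], 0.64)]
scene stand [([0.49, -0.164, 0.037], 0.82)]
scene housing [([0.539, 0.093, 0.076], 0.97)]
scene dish [([0.767, -0.029, 0.013], 0.81)]
scene wrench [([0.483, -0.418, 0.004], 0.96)]
scene tackle [([0.578, 0.588, 0.112], 0.95)]
side pin_grip [([0.477, -0.163, 0.06], 0.52)]
side stand [([0.468, -0.175, 0.035], 0.61)]
side housing [([0.49, 0.07, 0.07], 0.92)]
side dish [([0.774, -0.016, 0.017], 0.61)]
side wrench [([0.469, -0.421, 0.004], 0.59)]
side tackle [([0.565, 0.584, 0.097], 0.63), ([0.777, -0.018, 0.017], 0.21)]
wrist pin_grip []
wrist stand []
wrist housing []
wrist dish []
wrist wrench []
wrist tackle [([0.45, 0.547, 0.019], 0.57)]
1.05 [ 0.5868164   0.2879885  -0.16709675] [[-2.38265993e-05  3.00095921e-01  9.53909030e-01]
 [-3.55410364e-05  9.53909029e-01 -3.00095922e-01]
 [-9.99999999e-01 -4.10531809e-05 -1.20626882e-05]]
```

View pics/scene0.png

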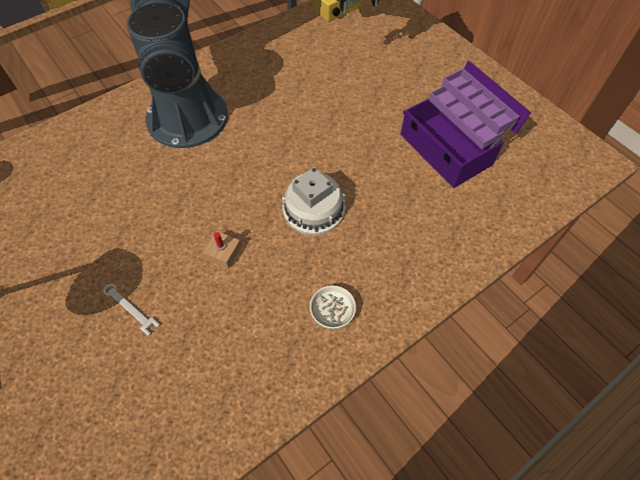

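View pics/side0.png

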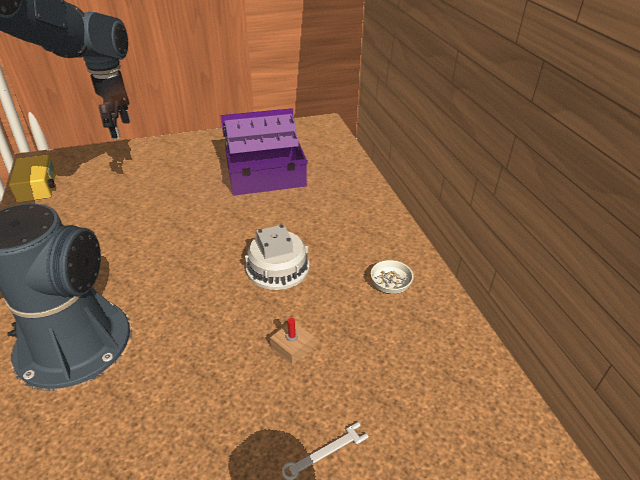

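View pics/wrist0.png

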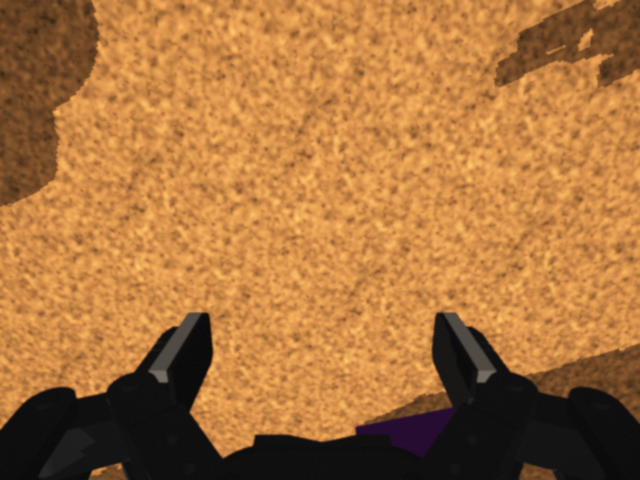

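The scene view shows the housing with a dark hole on the cap at about (312,183), the pin in its stand at (218,240), and the dish at (333,307). The wrench is at (130,308) and the tackle box at (465,125). The side view agrees. Next I'll take the wrist camera over the cap and the pin.

```bash
cat > h.py <<'E'
from bench import manip as m
import cv2,numpy as np
def Rd(a):
    y=np.array([np.cos(a),np.sin(a),0]); x=np.array([0,0,-1.]); return np.column_stack([x,y,np.cross(x,y)])
def ray(cal,u,v,z):
    K=cal["camera_matrix"];R=np.array(cal["R"]);t=np.array(cal["t"])
    d=R.T@np.linalg.inv(K)@np.array([u,v,1.]); c=-R.T@t
    return c+d*(z-c[2])/d[2]
def proj(cal,X):
    p=cal["camera_matrix"]@(np.array(cal["R"])@np.asarray(X)+cal["t"]); return p[:2]/p[2]
E
python3 - <<'E'
from h import *
c=m.get_calibration("wrist"); R=np.array(c["R"]);t=np.array(c["t"]);C=-R.T@t
T=np.array(m.current_tcp_rot()); p=np.array(m.current_ee_pos())
print("cam in tcp",T.T@(C-p)); print("cam axes in tcp\n",T.T@R.T); print(c["camera_matrix"])
for k in ["scene","side"]:
    c=m.get_calibration(k); print(k,-np.array(c["R"]).T@c["t"])
c=m.get_calibration("scene");print(ray(c,312,183,.111)); c=m.get_calibration("side");print(ray(c,276,236,.111))
for a in [np.pi/2,-np.pi/2,0,np.pi]:
  for q in ([.52,.08,.3],[.48,-.165,.3]): print(a,np.round(m.inverse_kinematics(q,Rd(a)),2) if m.inverse_kinematics(q,Rd(a)) is not None else None)
E
```

```text
cam in tcp [-0.14221191 -0.00082378 -0.08004665]
cam axes in tcp
 [[ 8.80306767e-04 -3.10386467e-01  9.50610049e-01]
 [ 9.99999029e-01  1.30021450e-03 -5.01506299e-04]
 [-1.08033620e-03  9.50609568e-01  3.10387311e-01]]
[[383.15599912   0.         321.93757955]
 [  0.         383.15599912 240.71839467]
 [  0.           0.           1.        ]]
scene [ 1.12397449 -0.32713118  1.12883714]
side [ 0.32430106 -0.86483443  0.92506173]
[0.50219843 0.11172941 0.111     ]
[0.50560186 0.10803625 0.111     ]
1.5707963267948966 [ 0.06  0.24  1.62 -0.    1.27 -1.51]
1.5707963267948966 [-0.42  0.21  1.67 -0.    1.26 -1.99]
-1.5707963267948966 [ 0.06  0.24  1.62 -0.    1.27  1.63]
-1.5707963267948966 [-0.42  0.21  1.67 -0.    1.26  1.15]
0 [ 0.06  0.24  1.62 -0.    1.27  0.06]
0 [-0.42  0.21  1.67 -0.    1.26 -0.42]
3.141592653589793 None
3.141592653589793 [-0.42  0.21  1.67 -0.    1.26  2.72]
```

Run:
```python
import cv2
a=cv2.imread("pics/scene0.png")[160:250,270:360];b=cv2.imread("pics/side0.png")[215:295,235:325]
b=cv2.resize(b,(90,90))
cv2.imwrite("pics/z0.png",cv2.resize(cv2.hconcat([a,b]),None,fx=4.4,fy=4.4,interpolation=cv2.INTER_CUBIC))
```

```text
(no output)
```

View pics/z0.png

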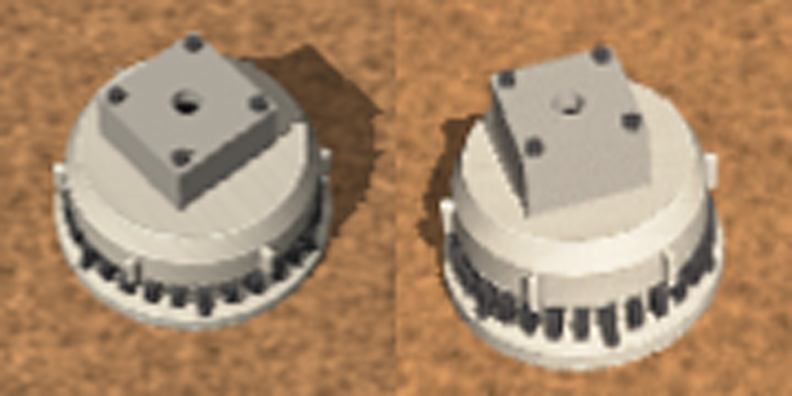

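The crop shows the hole at about (0.504, 0.110), the same in both cameras to within 4 mm. Moving over the cap for a close view.

Run:
```python
from h import *
m.move_ptp([.504,.11,.25],Rd(0))
m.dwell(.2)
c=m.get_calibration("wrist");im,d=m.grab_frame("wrist");cv2.imwrite("pics/w1.png",im[:,:,::-1]);np.savez("w1.npz",d=d,im=im,K=c["camera_matrix"],R=c["R"],t=c["t"])
m.move_ptp([.479,-.163,.20],Rd(0));m.dwell(.2)
c=m.get_calibration("wrist");im,d=m.grab_frame("wrist");cv2.imwrite("pics/w2.png",im[:,:,::-1]);np.savez("w2.npz",d=d,im=im,K=c["camera_matrix"],R=c["R"],t=c["t"])
for n in ["pin_grip","stand"]: print(n,[(np.round(x["at"],4),x["confidence"]) for x in m.look_for("wrist",n)])
print(m.current_time(),m.current_force(),m.current_grip_width(),m.current_ee_pos())
```

```text
pin_grip [(array([ 0.4759, -0.1505,  0.0757]), 0.62)]
stand [(array([ 0.4765, -0.152 ,  0.0378]), 0.95)]
4.6583 [-0.73915196 -0.16025753  0.17621751] 0.9961020185537465 [ 0.47917111 -0.16252689  0.20009151]
```

View pics/w1.png

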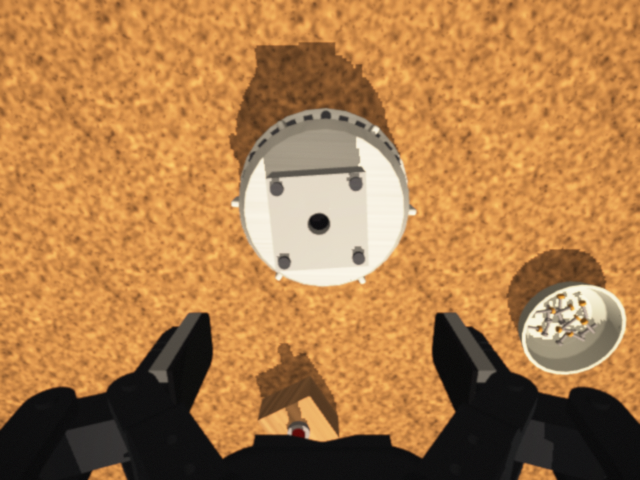

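View pics/w2.png

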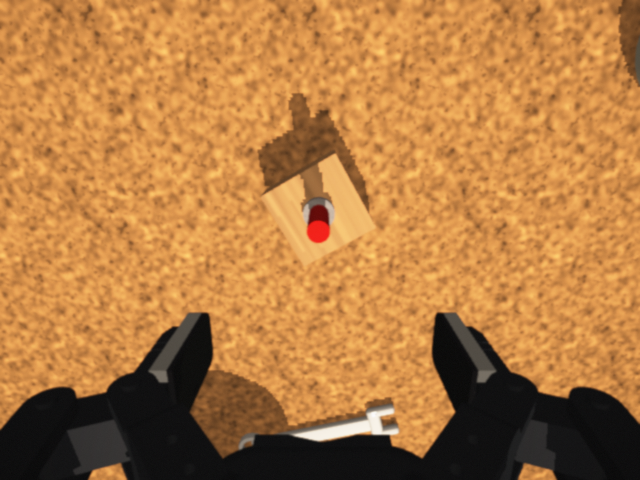

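The cap fills the centre of w1, with the hole at about (318,223) and bolts at (277,188), (356,183), (284,262) and (358,257). In w2 the pin's handle top is at about (318,231). Next I'll refine these to sub-pixel.

```bash
python3 - <<'E'
from h import *
w=dict(np.load("w1.npz"));w["camera_matrix"]=w["K"]
g=cv2.cvtColor(w["im"],cv2.COLOR_RGB2GRAY)
sub=g[200:245,295:342]
for th in (60,90,120):
    n,l,s,ce=cv2.connectedComponentsWithStats((sub<th).astype(np.uint8))
    i=1+np.argmax(s[1:,4]); u,v=ce[i]+[295,200]; print(th,s[i],u,v,ray(w,u,v,.111), "dia px",2*np.sqrt(s[i,4]/np.pi))
print("bolts",[ray(w,u,v,.115)[:2].round(4) for u,v in [(277,188),(356,183),(284,262),(358,257)]])
print("depth cap",w["d"][240,300],w["d"][223,318])
def pt(w,u,v):
    X=np.linalg.inv(w["K"])@[u,v,1]*w["d"][v,u]; return w["R"].T@(X-w["t"])
print(pt(w,300,240),pt(w,340,215))
# cap top face center from depth
vs,us=np.mgrid[150:300,230:410]
P=np.array([pt(w,u,v) for u,v in zip(us.ravel(),vs.ravel())])
k=abs(P[:,2]-np.median(P[(us.ravel()==300)&(abs(vs.ravel()-240)<5)][:,2]))<.004
r=cv2.minAreaRect(P[k][:,:2].astype(np.float32)*1000);print("cap rect",r,k.sum())
k=(P[:,2]>.06)&(P[:,2]<.09);print("ring",P[k].mean(0))
w=dict(np.load("w2.npz"));w["camera_matrix"]=w["K"]
im=w["im"].astype(int)
mk=((im[:,:,0]>200)&(im[:,:,1]<70)).astype(np.uint8)
n,l,s,ce=cv2.connectedComponentsWithStats(mk);i=1+np.argmax(s[1:,4]);print(s[i],ce[i],ray(w,*ce[i],.092),pt(w,*ce[i].round().astype(int)))
E
python3 - <<'E'
import cv2
a=cv2.imread("pics/w1.png")[100:290,225:420]
cv2.imwrite("pics/z1.png",cv2.resize(a,None,fx=3.1,fy=3.1,interpolation=cv2.INTER_CUBIC))
E
```

```text
60 [ 14  14  20  16 246] 318.5691056910569 221.6869918699187 [0.50066494 0.11263475 0.111     ] dia px 17.697935698969246
90 [ 14  14  20  19 312] 318.5 223.0 [0.50061176 0.11160059 0.111     ] dia px 19.931149940667517
120 [ 13  13  22  21 356] 318.53370786516854 223.22471910112358 [0.50063729 0.11142344 0.111     ] dia px 21.290215544369623
bolts [array([0.4704, 0.1391]), array([0.5279, 0.1428]), array([0.4739, 0.0813]), array([0.5311, 0.0856])]
depth cap 0.2959156 0.3020384
[0.48631308 0.09789623 0.11076867] [0.51689514 0.11771702 0.11027583]
cap rect ((500.2224426269531, 111.13847351074219), (74.27613067626953, 74.94036102294922), 4.105692386627197) 8503
ring [0.50831248 0.1162901  0.07372074]
[308 221  21  21 369] [317.89430894 230.94579946] [ 0.47602179 -0.15814254  0.092     ] [ 0.47608826 -0.15835246  0.09142754]
```

View pics/z1.png

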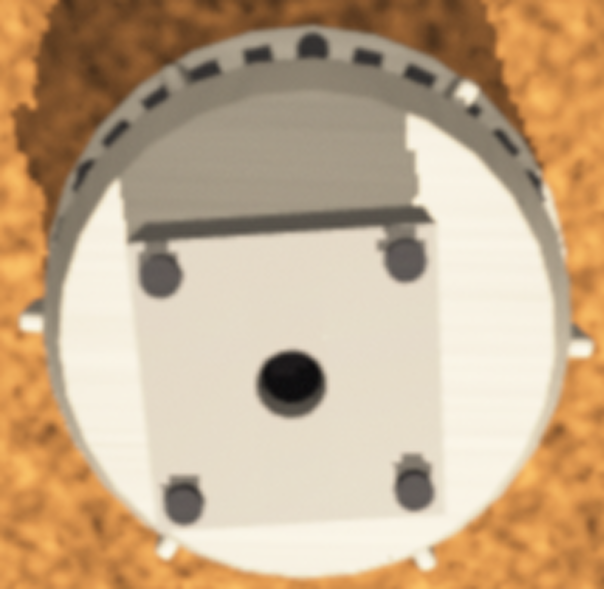

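Run:
```python
from h import *
R=Rd(0)
m.move_l([.476,-.1581,.12],R)
m.move_l([.476,-.1581,.050],R,max_speed=.1)
m.dwell(.2);f0=np.array(m.current_force());print("f before",f0)
m.set_gripper(0.0,60)
m.dwell(.2);print("grip",m.current_grip_width(),m.current_grip_width()*85,"f",m.current_force(),m.current_ee_pos(),m.current_time())
m.move_l([.476,-.1581,.115],R,max_speed=.08)
m.dwell(.2);print(m.current_force(),m.current_grip_width())
im,d=m.grab_frame("side");cv2.imwrite("pics/s2.png",cv2.resize(im[230:390,200:420,::-1],None,fx=3.5,fy=3.5))
c=m.get_calibration("wrist");im,d=m.grab_frame("wrist");cv2.imwrite("pics/w3.png",im[:,:,::-1]);np.savez("w3.npz",d=d,im=im,K=c["camera_matrix"],R=c["R"],t=c["t"])
print(m.current_time())
```

```text
f before [-0.44248614  0.9913386  -0.82911044]
grip 0.16689151810093183 14.185779038579206 f [-1.22788835  0.76715954  3.83323547] [ 0.47600439 -0.15811365  0.05008392] 7.2417
[ 0.99427828  0.59033205 -1.59856337] 0.17294671129888578
8.5083
```

View pics/w3.png

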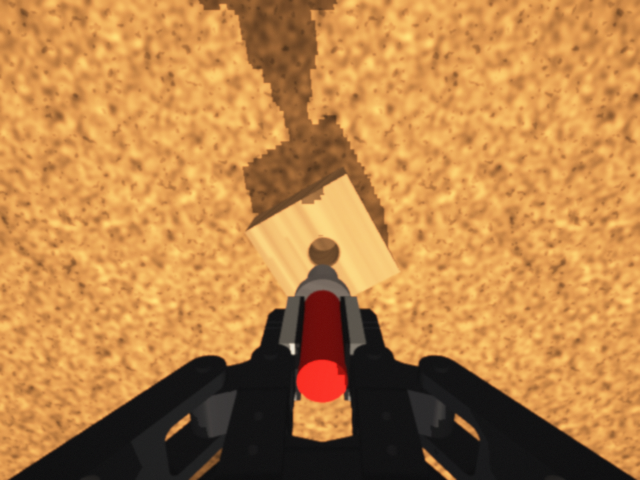

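View pics/s2.png

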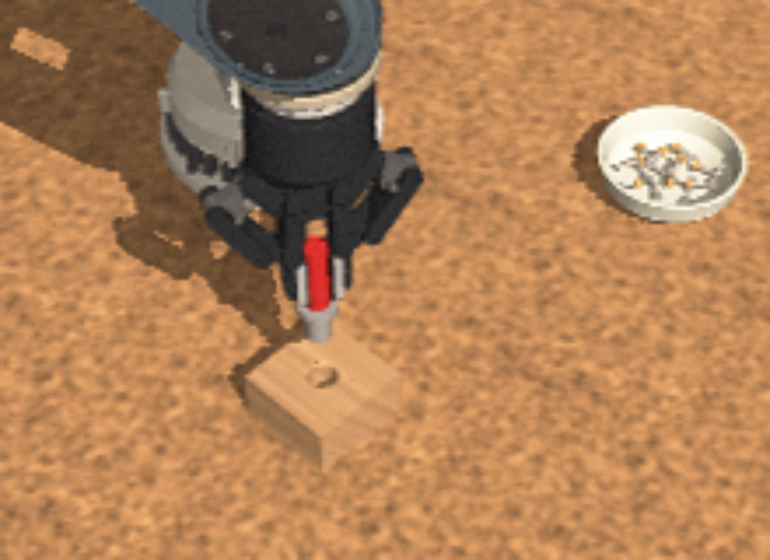

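The pin is held upright and clear of the stand. The handle top is at (322,380) in w3. I'll compare it with the TCP to get the camera bias.

Run:
```python
from h import *
w=dict(np.load("w3.npz"));w["camera_matrix"]=w["K"]
im=w["im"].astype(int)
mk=((im[:,:,0]>200)&(im[:,:,1]<70)).astype(np.uint8)
n,l,s,ce=cv2.connectedComponentsWithStats(mk);i=1+np.argmax(s[1:,4]);b=s[i]
print(b,ce[i]); cen=(b[0]+b[2]/2-.5,b[1]+b[3]/2-.5)
for z in (.155,.157,.159): print(ray(w,*cen,z),ray(w,*ce[i],z))
# handle & collar axis: midline of red rows -> x
red=(im[:,:,0]>90)&(im[:,:,1]<50)&(im[:,:,2]<60)
for v in (300,330,360,380):
    u=np.where(red[v,280:370])[0]+280; print(v,u.min(),u.max(),(u.min()+u.max())/2)
# stand hole at z=.036 in w3
g=cv2.cvtColor(w["im"],cv2.COLOR_RGB2GRAY)
print("stand hole",ray(w,323.5,252,.036))
# line of pin axis predicted if at tcp
for z in (.077,.10,.12,.157): print(z,proj(w,[.476,-.1581,z]))
```

```text
[ 297  360   49   42 1577] [320.69181991 380.65187064]
[ 0.47496064 -0.15917968  0.155     ] [ 0.47486275 -0.15923748  0.155     ]
[ 0.47496632 -0.15760836  0.157     ] [ 0.47487035 -0.15766503  0.157     ]
[ 0.47497199 -0.15603704  0.159     ] [ 0.47487795 -0.15609257  0.159     ]
300 306 338 322.0
330 304 340 322.0
360 301 343 322.0
380 296 347 321.5
stand hole [ 0.47612438 -0.15865495  0.036     ]
0.077 [323.50919626 278.20452889]
0.1 [323.66851554 298.70089932]
0.12 [323.84366857 321.23427617]
0.157 [324.31463881 381.82443491]
```

```bash
cat >> h.py <<'E'
R0=Rd(0)
def force(n=3):
    return np.mean([m.current_force() for _ in range(n)],axis=0)
def down(x,y,z,zend,f0,step=.0003,lim=5.0,v=.02,log=False):
    """descend until Fz rise>lim; returns z, df"""
    while True:
        z-=step
        m.move_l([x,y,z],R0,max_speed=v)
        f=force(2)-f0
        if log: print(round(z,4),f.round(1),round(m.current_time(),2))
        if f[2]>lim or np.hypot(f[0],f[1])>12 or z<=zend: return z,f
E
python3 - <<'E'
from h import *
x,y=.5013,.1115
m.move_l([.476,-.1581,.18],R0,max_speed=.2)
m.move_l([x,y,.18],R0,max_speed=.2)
m.move_l([x,y,.1525],R0,max_speed=.08)
m.dwell(.3); f0=force(5); print("f0",f0,m.current_time(), [m.current_force()[2].round(2) for _ in range(4)])
np.save("f0.npy",f0)
z,f=down(x,y,.1525,.1435,f0,step=.0005,lim=4,log=True)
print(m.current_ee_pos())
E
```

```text
f0 [-0.36469107 -0.12440794 -1.9657651 ] 11.275 [np.float64(-1.97), np.float64(-1.97), np.float64(-1.97), np.float64(-1.97)]
0.152 [0.6 0.1 1.3] 11.53
0.1515 [0.5 0.3 0.4] 11.78
0.151 [-0.2 -0.5  0.3] 12.03
0.1505 [-0.6 -0.3  0.9] 12.28
0.15 [ 0.7 -0.6  0.9] 12.53
0.1495 [0.4 0.1 0.9] 12.78
0.149 [0.1 0.5 1. ] 13.03
0.1485 [ 0.2  0.2 -0.6] 13.28
0.148 [-0.1 -0.4  0.1] 13.53
0.1475 [0.2 0.2 1.6] 13.78
0.147 [ 0.7 -1.   1.1] 14.03
0.1465 [ 1.1 -0.2  0.1] 14.28
0.146 [0.6 0.1 0.9] 14.53
0.1455 [0.1 0.3 0.3] 14.78
0.145 [1.4 0.5 0.7] 15.03
0.1445 [-0.3 -1.3  0.9] 15.28
0.144 [-0.3  0.3  0.2] 15.53
0.1435 [0.8 1.  0.3] 15.78
[0.50128981 0.11151293 0.14347223]
```

No contact down to 5 mm below the cap's top height, so the pin appears to be in the hole at the first try. I'll check with a picture before pressing on.

Run:
```python
from h import *
im,d=m.grab_frame("wrist");cv2.imwrite("pics/w4.png",im[:,:,::-1])
im,d=m.grab_frame("scene");a=im[140:250,260:370,::-1]
im,d=m.grab_frame("side");b=im[190:300,220:330,::-1]
cv2.imwrite("pics/s4.png",cv2.resize(cv2.hconcat([a,b]),None,fx=3.6,fy=3.6))
```

```text
(no output)
```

View pics/w4.png

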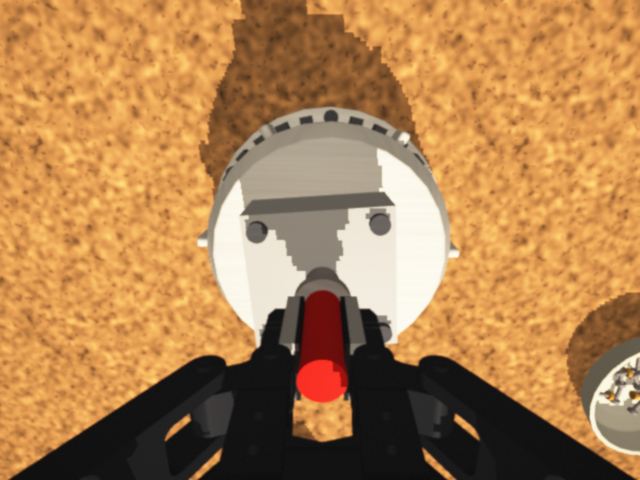

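View pics/s4.png

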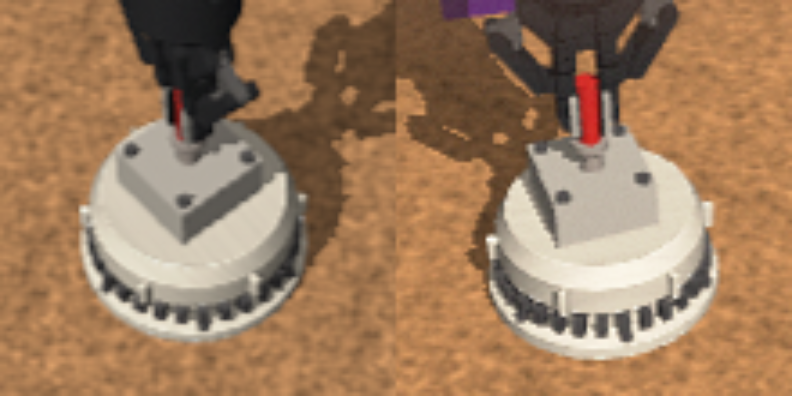

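The pin stands centred over the hole at about (190,150) and (592,160) in s4, with less shank showing, and the handle hasn't shifted in the grip. Pressing on down.

Run:
```python
from h import *
f0=np.load("f0.npy")
x,y=.5013,.1115
z=.1435
while z>.1265:
    z-=.001
    m.move_l([x,y,z],R0,max_speed=.02); f=force(1)-f0
    print(round(z,4),f.round(1),np.round(m.current_ee_pos(),4)[2],round(m.current_time(),2))
    if f[2]>14 or np.hypot(f[0],f[1])>10: print("stop");break
```

```text
0.1425 [ 0.7 -0.1  0.9] 0.1424 16.18
0.1415 [0.5 0.2 1.7] 0.1414 16.43
0.1405 [ 0.3 -0.1 -0.1] 0.1404 16.68
0.1395 [0.6 0.2 0.2] 0.1394 16.93
0.1385 [-0.3 -0.8  4.1] 0.1387 17.18
0.1375 [-1.  -0.2  7. ] 0.1378 17.43
0.1365 [-0.3 -0.4  6.5] 0.1367 17.68
0.1355 [-0.3  0.3  7.8] 0.1357 17.93
0.1345 [-1.4 -0.3  7.1] 0.1346 18.18
0.1335 [-0.6  0.4  6.6] 0.1336 18.43
0.1325 [-0.1 -0.2  6.1] 0.1326 18.68
0.1315 [-0.5 -0.   6.5] 0.1316 18.93
0.1305 [0.3 0.1 5.9] 0.1306 19.18
0.1295 [-0.1 -0.7  6. ] 0.1295 19.43
0.1285 [0.  0.4 5.5] 0.1285 19.68
0.1275 [0.5 0.5 7.2] 0.1275 19.93
0.1265 [-0.   0.1  7.1] 0.1265 20.18
```

The cup was met exactly at 10 mm down, and it's pushing back with about 7 N. Now the last stretch, in fine steps until the collar lands.

Run:
```python
from h import *
f0=np.load("f0.npy")
x,y=.5013,.1115
z=.1265
while z>.1225:
    z-=.0003
    m.move_l([x,y,z],R0,max_speed=.02); f=force(1)-f0
    print(round(z,4),f.round(1),np.round(m.current_ee_pos(),4)[2],round(m.current_time(),2))
    if f[2]>15 or np.hypot(f[0],f[1])>10: print("stop");break
m.dwell(.2);print((force(1)-f0).round(1),m.current_grip_width())
im,d=m.grab_frame("side");cv2.imwrite("pics/s5.png",cv2.resize(im[190:300,220:330,::-1],None,fx=5,fy=5))
im,d=m.grab_frame("wrist");cv2.imwrite("pics/w5.png",im[:,:,::-1])
```

```text
0.1262 [0.1 0.  7.9] 0.1263 20.43
0.1259 [0.5 1.1 8.1] 0.126 20.68
0.1256 [0.6 0.6 7.3] 0.1257 20.93
0.1253 [-0.3  0.1  7.5] 0.1254 21.18
0.125 [ 0.7 -0.4  8.1] 0.1252 21.43
0.1247 [-1.7 -0.8 10.4] 0.125 21.68
0.1244 [-2.  -0.7 12.8] 0.1249 21.93
0.1241 [-3.2 -0.3 16.2] 0.1249 22.18
stop
[-3.7 -0.1 17.6] 0.16997397573328313
```

View pics/s5.png

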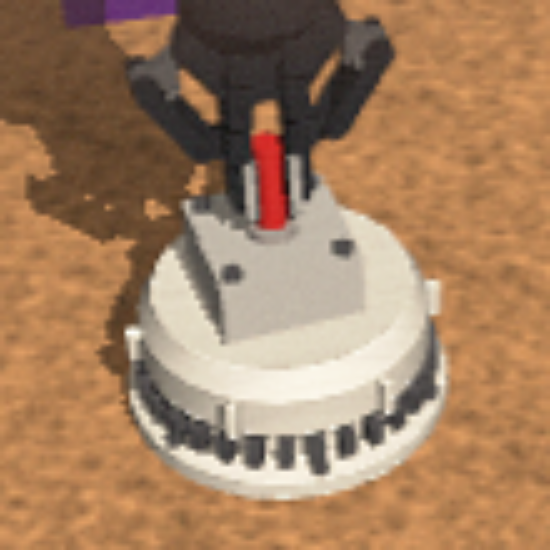

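View pics/w5.png

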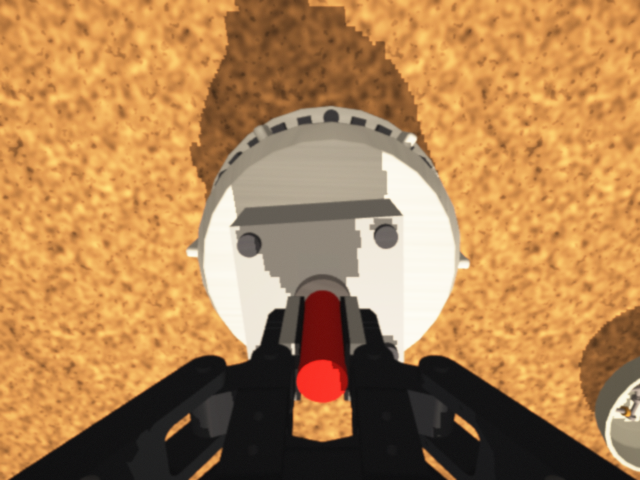

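The collar landed at TCP z 0.125, exactly as predicted, and the pictures show it flat on the cap with no shank visible. Releasing, retreating and checking.

Run:
```python
from h import *
x,y=.5013,.1115
m.move_l([x,y,.1248],R0,max_speed=.02)
m.set_gripper(0.6)
m.dwell(.2);print(m.current_grip_width(),force(1))
m.move_l([x,y,.25],R0,max_speed=.1)
m.dwell(.3)
c=m.get_calibration("wrist");im,d=m.grab_frame("wrist");cv2.imwrite("pics/w6.png",im[:,:,::-1])
i=im.astype(int);mk=((i[:,:,0]>200)&(i[:,:,1]<70)).astype(np.uint8)
n,l,s,ce=cv2.connectedComponentsWithStats(mk);k=1+np.argmax(s[1:,4]);print("top",ray(c,*ce[k],.167))
X=np.linalg.inv(c["camera_matrix"])@[*ce[k],1]*d[int(ce[k][1]),int(ce[k][0])];print("depth pt",np.array(c["R"]).T@(X-c["t"]))
for n in ["dish","wrench","tackle"]:
    m.grab_frame("scene");print(n,[np.round(q["at"],3) for q in m.look_for("scene",n)[:1]])
im,d=m.grab_frame("side");cv2.imwrite("pics/s6.png",cv2.resize(im[190:300,220:330,::-1],None,fx=5,fy=5))
print(m.current_time())
```

```text
0.5998516765653193 [ 0.75905321 -0.25264798  0.6699708 ]
top [0.50066494 0.1115853  0.167     ]
depth pt [0.50066501 0.11149379 0.16673887]
dish [array([ 0.767, -0.028,  0.015])]
wrench [array([ 0.485, -0.419,  0.007])]
tackle [array([0.574, 0.588, 0.112])]
25.4667
```

View pics/w6.png

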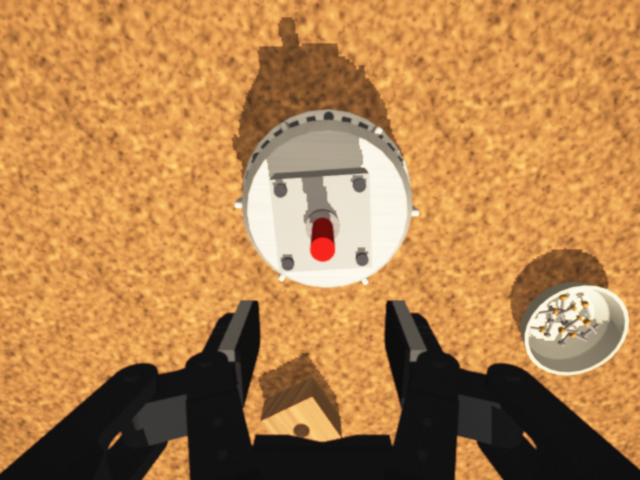

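View pics/s6.png

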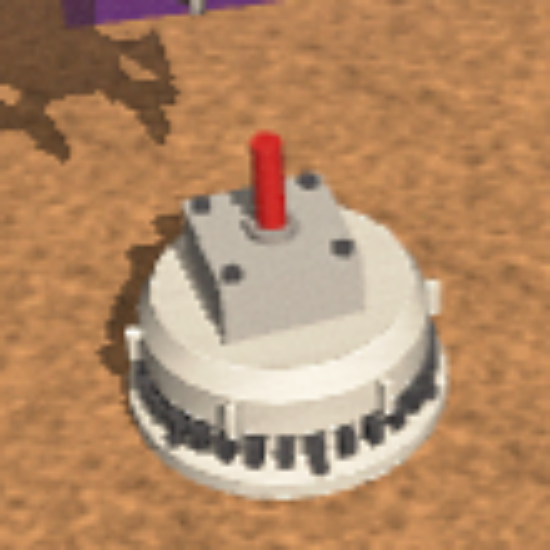

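The pin stands upright with its collar flush. Its handle top measures z 0.1667 against 0.167 expected, centred over the hole at about (322,250) in w6. The gripper is clear of everything, so I'm handing in.

```bash
python3 -c "
from bench import manip as m
m.sign_off()"
```

```text
the job is handed in; nothing more can be done
```

The pin is locked in the rotator cap with its collar flush, and the job was handed in at about 25.5 s of the 67 s allowed; sign-off gives no verdict.

- **Finding the hole:** I located the pin and the real hole with the wrist camera. The pin entered on the first descent, so I did no search by feel.
- **Pressing in:** The cup was met about 10 mm down and pushed back with 6–8 N. The collar landed at the predicted height. The highest wrist force I read was 17.6 N down and 3.7 N sideways, well under 60 N.
- **Last checks:** After release, the handle top measured z 0.1667 m against 0.167 m expected, within 1 mm of the hole centre in the camera reading. The pictures show the pin upright.
- **Other items:** The dish, wrench and tackle box read within about 4 mm of their first positions, which is the detector's own accuracy.

One small disagreement: the wrist camera read about 1 mm off from the arm in x. I moved the target 0.7 mm for it before inserting. No checks failed.

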